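# Saddle a third dowel on the pair and keep the hold-down pressed for sawing

## Robot

A 6-joint arm with a two-finger parallel gripper is mounted at the origin on a cart in front of the work surface, level with it; the furniture and walls round the work are solid. World frame = base frame: x ahead of the robot, y to its left, z up, the work surface at z = 0. Lengths are in m, angles in rad, forces in N, time in s.
With the tool pointing down it reaches from about 0.375 to 0.975 m from the base axis. Payload 3.8 kg.
Tool frame: the origin (TCP) lies at the very end of the fingers, on their centre line; the grasp point (between the pads) lies 19 mm behind it; z points along the fingers, y is the line along which they close (so a half turn about z gives the same grasp; the last joint's range is limited). The gripper opens to 85 mm and grips with 20 to 120 N. Pads are 22 mm wide; open, the fingers measure 114 mm over their backs; the gripper's body (76 mm by 85 mm) begins 54 mm behind the grasp point. The pads swing forward as they close: fully open they stand 13 mm farther back than shut.
Start: joints at [-1.211, 0.264, 1.604, -0, 1.274, -0.037], TCP at [0.261, -0.623, 0.231] pointing down, gripper open.
Joint ranges: [-2.63, 2.63], [-0.94, 2.18], [0.31, 2.57], [-1.31, 4.45], [0, 2.66], [-2.55, 2.55]. Speed limits (rad/s): [2.57, 2.57, 3.14, 3.14, 3.14, 3.14].

## Interface

Orientations are given as a rotation vector (axis times angle).
In Python, from workcell import * gives the robot as it stands.
- The arm moves only by the shell command python3 -m crank 'ROWS' [OPENING] [FORCE]. ROWS is JSON, a list that holds one entry, the list of rows, each a list of 6 numbers: the shift along the tool's x, y, z in cm, then the turn, a rotation vector about the tool's x, y, z in rad. In form: [[[dx, dy, dz, ax, ay, az], ...]]. A call has 1 to 8 rows; each row shifts and turns the commanded pose from where the row before left it, along the tool's axes as they then stand; what a row does not reach is not made up. A row lasts 1/12 s, in which the tool goes at most 41.7 mm and 7.16 degrees, less where a joint would pass 70% of its speed; a pose out of reach is approached as far as the arm can. A call with a gripper value outside its range is refused whole. OPENING is the finger opening in cm, from 0 to 8.54, set as the call begins (- or left out, the last holds). The fingers move at their own pace and stop on an object; FORCE is the grip in N (left out, the last holds). Time passes only in rows, so rows that do not move let the fingers close. It gives the time, the measured TCP pose, the force, the opening and the grip force at its end, in the units of the state.
- read_state(): the state, without advancing time (a new reading comes with each control period).
- read_camera(name): name is "side" or "top"; returns the picture (420x560x3 uint8, blue, green, red); there is no depth.
- camera_model(name): a dict with "camera_matrix" (3x3 intrinsics, pixels), "R" (3x3) and "t" (3): a world point X has camera coordinates R X + t. Camera axes: x right, y down, z forward; pixel columns grow to the right and rows downward; lengths in m; the calibration is good to about 2 mm. A picture is of the moment at which its call begins. camera_model takes no time and is no camera call.
- finish_job(): hands the job in; it is judged then, once.
The state is a dict: "time": time; "q": joint angles; "joint_vel": joint speeds; "joint_torque": joint torques, N m; "tool_pos": TCP position; "tcp_rot": TCP orientation; "wrist_force": force on the tool from outside, world axes, zero at the start; "torque": the same for the moment, N m; "width": opening from 0.0 (shut) to 1.0 (fully open); "grip_force": force on a finger pad.
Only numpy, scipy, OpenCV 4.12 (cv2) and the standard library are available. Lean on these libraries where they do the work, as an engineer would, in place of code of your own. Each camera call takes 0.05 s, during which the arm holds its last target. There are 200 camera calls.

## Task

I want to saw three equal lengths at once: take the loose pale dowel from the rack, lay it in the groove on top of the two pale dowels in the cradle, parallel to them, and slide it under the raised hold-down until its end is against the metal stop, like theirs. Then let go of it, press the red hold-down lever until the cork pad clamps the pile with its spring about half-way in, never bottoming it, and finish while still holding the lever there. Leave the dark dowel in the rack.

Things in the scene. Friction and masses are not known exactly. Their poses are not given: they have to be found in the camera images.
- saw_cradle: Fixed sawing cradle. Origin: underside centre; +y along the trough to the stop, +x to the lever hinge. Floor z 14; walls at x +-33..46, up to z 38, y -105..97; aluminium stop face y 87, to z 84; saw posts x +-33..46, y 29..55, to z 102. Open end at -y. The red lever's arm (14 wide, at y 8) spans the trough, so the top dowel goes in from -y under it. All mm.
- saddle (a point): Where the centre of the third dowel belongs: x 0, y -13, z 57 mm in the cradle's frame (11 mm above the tops of the two lower dowels). Its axes are the cradle's.
- front_dowel: Lower pale wooden dowel on the robot's side of the trough, 32 mm diameter, 200 long, loose, its end at the stop. Origin: its centre (x -17, y -13, z 30 mm in the cradle's frame); its y axis is the dowel's axis.
- back_dowel: Lower pale dowel on the hinge side, the same size, touching or nearly touching the front one (x +17, y -13, z 30 mm in the cradle's frame). Origin: its centre; y along the dowel.
- pale_dowel: The third dowel: pale wood like the two in the cradle, 32 mm diameter, 200 long, 0.11 kg, lying in the rack about along the world's x axis, centre 28 mm above the surface. Origin: its centre; y along the dowel. Either end may go to the stop.
- dark_dowel: Dark brown dowel of the same size in the rack's other slot, 84 mm away; not wanted. Which slot holds which varies. Origin: its centre; y along the dowel.
- stock_rack: Fixed plywood rack. Origin: underside centre. Two slots along its x at y +-42 mm; bars at x -79..-61 and 61..79, 12 mm high, with pegs to z 32; between the bars dowels are free underneath. (Room fault: the pegboard and tools SEEN at x 0.26..0.37 between robot and work are only a picture there, not solid; the arm passes through. The ledge at its foot with its things is solid, x to 0.35.)
- hold_down (a joint): Angle of the hold-down lever, rad: 0 raised (28 degrees above level, where its spring returns it), 0.49 level. It turns down about an axis along the cradle's y at cradle x 66, y 8, z 75 mm. Pressing the handle takes about 4 N at first and 12 N when the pad is half in. Level = pad half in on a good pile.
- lever_handle (a point): Middle of the upper face of the lever's red handle (46 x 28 x 16 mm): with the lever level it is 132 mm in front of (cradle -x) and 31 mm above the hinge axis; from raised to level it sinks from z 0.165 to 0.106 m and moves 30 mm towards the robot.
- spring_pad (a joint): How far the spring pad under the lever is pushed in, m: 0 free, 0.010 bottomed, wanted 0.005. 1.5 N per mm with 3 N preload. On the stem above the brass bush an orange ring starts to show at 3 mm and is all out at 7 mm.
- pad_face (a point): Centre of the lower face (26 x 24 mm) of the cork pad, which swivels a little, at cradle y 8, half-way along the lever; with the lever raised about 27 mm above the top dowel's place.

How it is judged:
By the outcome, as a careful person would: the job done as asked, in the order asked, and still so for the second after the job is handed in, while the arm keeps its last pose, push and grip.
It also fails if it takes over 43 s, if anything falls off the work surface, if the arm or the gripper's body presses on something with over 40 N, if the wrist force passes 120 N, or if a joint passes its speed limit or range.

## Working session

There is one attempt and no reset: what is moved stays moved. The work goes in short steps, Python scripts to look and compute and a shell command to move; the robot and the scene stay as the last step left them, time stands still between calls to the robot, and variables do not carry over. Pictures are saved under pics/ and viewed, at most 10 in all, crops included, and the job is handed in when it is done.

```bash
ls; mkdir -p pics; python3 - <<'E'
from workcell import *
import cv2
print(read_state())
for n in("side","top"):
    cv2.imwrite(f"pics/{n}0.png",read_camera(n)); m=camera_model(n); print(n,m)
    print("campos",-m["R"].T@m["t"])
E
```

```text
pics
{'time': 0.0, 'q': array([-1.21090800e+00,  2.64768243e-01,  1.60538930e+00,  8.98235864e-06,
        1.27371375e+00, -3.69489569e-02]), 'joint_vel': array([ 0.00158649, -0.00042772, -0.00056853,  0.00245797,  0.00165469,
       -0.00120226]), 'joint_torque': array([-6.82326263e-04, -5.15110695e+01, -3.67316973e+01, -7.77972929e-06,
        1.28664108e-02, -1.77740242e-05]), 'tool_pos': array([ 0.26059821, -0.62186011,  0.22994361]), 'tcp_rot': array([-3.07774764e+00, -6.18820720e-01,  5.61721780e-04]), 'wrist_force': array([-0.54694649, -0.08334644, -0.39517842]), 'torque': array([-0.07765577,  0.00072846,  0.01235427]), 'grip_force': 0.0, 'width': 0.9962971156786737}
side {'camera_matrix': array([[433.04304166,   0.        , 277.90550462],
       [  0.        , 433.04304166, 208.02143845],
       [  0.        ,   0.        ,   1.        ]]), 'R': array([[ 0.99981031, -0.01747575, -0.00859928],
       [-0.01863496, -0.72989923, -0.6833007 ],
       [ 0.00566459,  0.68333133, -0.73008644]]), 't': array([-0.56467522,  0.03585616,  0.98918583])}
campos [ 0.55963296 -0.65963841  0.7418359 ]
top {'camera_matrix': array([[388.71373512,   0.        , 279.01960002],
       [  0.        , 388.71373512, 211.93294969],
       [  0.        ,   0.        ,   1.        ]]), 'R': array([[ 0.02514393, -0.99905819, -0.03536257],
       [-0.98745607, -0.01930506, -0.15670937],
       [ 0.1558791 ,  0.03885928, -0.98701148]]), 't': array([-0.06056804,  0.55598794,  0.87319489])}
campos [ 0.41442375 -0.08370934  0.94684006]
```

View pics/side0.png

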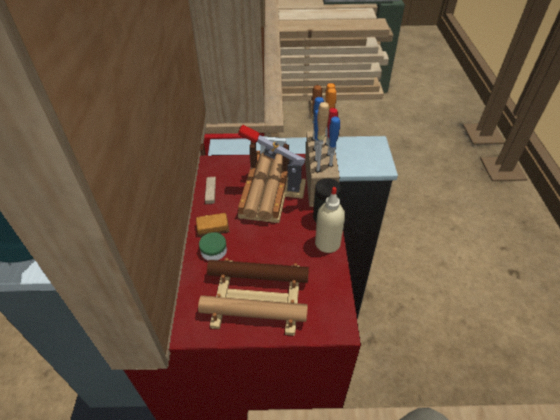

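View pics/top0.png

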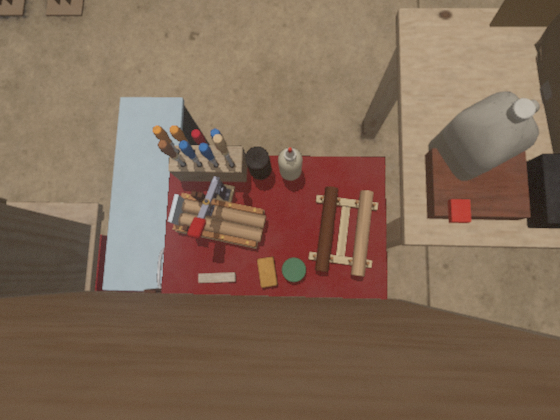

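The side view shows the pale dowel nearest the camera, at (200..306, 309), with the dark one behind it at y 272. The cradle is around (265,185), with the lever's red handle at (248,132). In the top view the pale dowel runs (367,191)-(357,275), and the cradle runs (178,210)-(265,235) with the stop at the left.

```bash
cat > h.py <<'E'
from workcell import *
import cv2, numpy as np
from scipy.spatial.transform import Rotation as Rn
def ray(n,p):
    m=camera_model(n);R,t=np.array(m["R"]),np.array(m["t"])
    return -R.T@t, R.T@np.linalg.solve(m["camera_matrix"],[p[0],p[1],1])
def onz(n,p,z):
    c,d=ray(n,p); return c+d*(z-c[2])/d[2]
def two(ps,pt):
    a,d=ray("side",ps);b,e=ray("top",pt)
    s=np.linalg.lstsq(np.c_[d,-e],b-a,rcond=None)[0]
    p,q=a+d*s[0],b+e*s[1]; return (p+q)/2,np.linalg.norm(p-q)
def proj(n,X):
    m=camera_model(n);v=m["camera_matrix"]@(m["R"]@np.array(X)+m["t"]);return v[:2]/v[2]
E
python3 - <<'E'
from h import *
a=cv2.imread("pics/side0.png");b=cv2.imread("pics/top0.png")
cv2.imwrite("pics/c1.png",np.hstack([cv2.resize(a[110:230,190:320],None,fx=3.05,fy=4,interpolation=2),cv2.resize(b[165:255,160:275],None,fx=3.4,fy=480/90,interpolation=2)]))
h=cv2.cvtColor(b,cv2.COLOR_BGR2HSV)
print(h[230,364],h[230,342],h[230,327],b[230,364])
m=((h[...,0]<20)&(h[...,2]>110)&(h[...,1]>70)&(h[...,1]<170)).astype(np.uint8)*255
m[:, :350]=0;m[:,376:]=0;m[:185]=0;m[285:]=0
m=cv2.morphologyEx(m,cv2.MORPH_OPEN,np.ones((9,9)))
r=cv2.minAreaRect(np.argwhere(m)[:,::-1].astype(np.float32));print(r)
bx=cv2.boxPoints(r)
for p in bx:print(p,onz("top",p,.030))
print(onz("top",r[0],.036))
E
```

```text
[ 16  96 167] [ 19  79 187] [ 10 143 102] [104 137 167]
((362.5, 234.5), (99.0, 25.0), 90.0)
[350. 185.] [ 0.62799185 -0.21642334  0.03      ]
[375. 185.] [ 0.62900407 -0.2759317   0.03      ]
[375. 284.] [ 0.39564891 -0.2728442   0.03      ]
[350. 284.] [ 0.39415716 -0.21565173  0.03      ]
[ 0.50875761 -0.24416961  0.036     ]
```

View pics/c1.png

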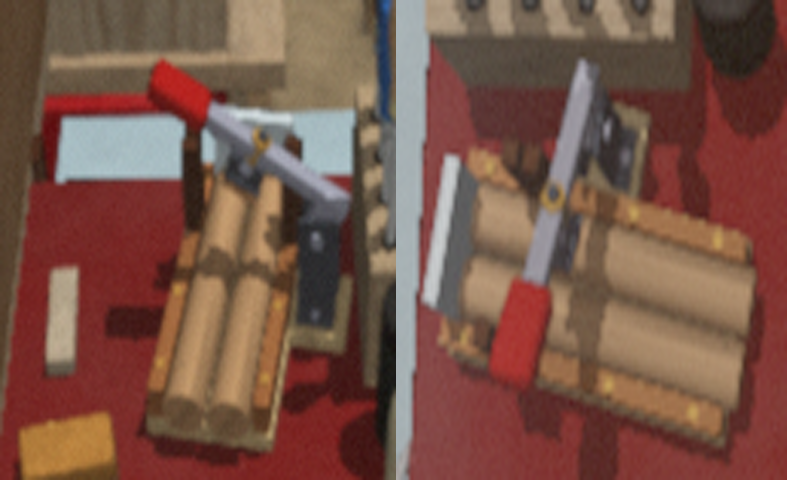

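The crops show both lower dowels with their near ends at side (250.7,213) and (265.4,213.7), and the seam from top (262.4,227.4) to (181.5,213.8). The lever is raised over the middle and the stop is at the left of the top view.

```bash
python3 - <<'E'
from h import *
b=cv2.imread("pics/top0.png")
h=cv2.cvtColor(b,cv2.COLOR_BGR2HSV)
m=((h[...,0]>11)&(h[...,0]<26)&(h[...,2]>120)).astype(np.uint8)*255
m[:, :345]=0;m[:,380:]=0;m[:180]=0;m[285:]=0
m=cv2.morphologyEx(m,cv2.MORPH_OPEN,np.ones((11,7)))
r=cv2.minAreaRect(np.argwhere(m)[:,::-1].astype(np.float32));print(r)
bx=cv2.boxPoints(r)
B=np.array([onz("top",p,.030) for p in bx]);print(B.round(4)); c=onz("top",r[0],.034);print("pale c",c)
for p in ((250.7,213),(265.4,213.75)):print("end",onz("side",p,.03))
n=onz("top",(262.4,227.4),.034);f=onz("top",(181.5,213.75),.034);print("seam",n,f,np.linalg.norm(n-f))
n2=onz("side",(258.2,211),.034);f2=onz("side",(269.7,157.5),.034);print("seam side",n2,f2)
u=(f-n)/np.linalg.norm(f-n)
yaw=np.arctan2(-u[0],u[1]);print("yaw",yaw,np.arctan2(-(f2-n2)[0],(f2-n2)[1]))
E
```

```text
((362.07073974609375, 232.89193725585938), (12.450992584228516, 85.05482482910156), 6.632514476776123)
[[ 0.4161 -0.218   0.03  ]
 [ 0.6163 -0.2421  0.03  ]
 [ 0.6133 -0.2714  0.03  ]
 [ 0.4135 -0.2464  0.03  ]]
pale c [ 0.51272198 -0.24355538  0.034     ]
end [ 0.50425995 -0.00703909  0.03      ]
end [ 0.53703669 -0.01013154  0.03      ]
seam [ 0.52074727 -0.00933145  0.034     ] [0.5496006 0.1861782 0.034    ] 0.1976272635193619
seam side [ 0.5211184  -0.00509187  0.034     ] [0.54754234 0.177322   0.034     ]
yaw -0.14652247542319616 -0.14385643499678086
```

```bash
cat >> h.py <<'E'
def delta(P,ang,say=True):
    """shift (cm, current tool axes) and tool-z turn (rad) to TCP P, tool x at heading ang deg, tool down"""
    s=read_state();R=Rn.from_rotvec(s["tcp_rot"])
    a=np.radians(ang);x=[np.cos(a),np.sin(a),0];G=Rn.from_matrix(np.c_[x,np.cross([0,0,-1],x),[0,0,-1]])
    print("t",round(s["time"],2),"pos",s["tool_pos"].round(4),"F",s["wrist_force"].round(1),"w",round(s["width"]*8.54,2),"grip",round(s["grip_force"],1))
    print("shift cm",(R.inv().apply(np.array(P)-s["tool_pos"])*100).round(2),"turn",(R.inv()*G).as_rotvec().round(3))
E
python3 -m crank '[[[2.83,-2.28,0,0,0,0],[2.83,-2.28,0,0,0,0],[2.83,-2.28,0,0,0,0],[2.83,-2.28,0,0,0,0],[2.83,-2.28,0,0,0,0],[2.83,-2.28,0,0,0,0],[2.83,-2.28,0,0,0,0],[2.83,-2.28,0,0,0,0]]]' 8.5 40
python3 -m crank '[[[2.83,-2.28,0,0,0,0],[2.83,-2.28,0,0,0,0],[2.83,-2.28,0,0,0,0],[2.83,-2.28,0,0,0,0],[0,0,2.2,0,0,0.104],[0,0,2.2,0,0,0.104],[0,0,2.2,0,0,0.104],[0,0,2.2,0,0,0.104]]]'
python3 -m crank '[[[0,0,0,0,0,0.104],[0,0,0,0,0,0]]]'
python3 - <<'E'
from h import *
delta([.468,-.239,.013],-7)
cv2.imwrite("pics/g1.png",np.vstack([cv2.resize(read_camera("side")[200:340,150:390],None,fx=2,fy=2,interpolation=2),cv2.resize(read_camera("top")[160:310,270:510],None,fx=2,fy=2,interpolation=2)]))
for n in("side","top"):print(proj(n,[.468,-.239,.028]))
E
```

```text
time: 0.77
tool_pos: [0.3994, -0.3649, 0.2308]
tcp_rot: [-3.079, -0.619, 0.001]
wrist_force: [0.9, -0.0, 0.4]
width: 0.995
grip_force: 0.0
time: 1.43
tool_pos: [0.4683, -0.2382, 0.1421]
tcp_rot: [-3.141, 0.036, 0.0]
wrist_force: [-0.2, -0.0, -0.4]
width: 0.996
grip_force: 0.0
time: 1.6
tool_pos: [0.4665, -0.2378, 0.1407]
tcp_rot: [-3.133, 0.197, 0.007]
wrist_force: [0.5, 0.3, 0.1]
width: 0.996
grip_force: 0.0
t 1.6 pos [ 0.4665 -0.2378  0.1407] F [0.5 0.3 0.1] w 8.5 grip 0.0
shift cm [ 0.22  0.13 12.77] turn [-0.002  0.005 -0.003]
[228.15964079 305.79420954]
[359.81467147 252.15627397]
```

View pics/g1.png

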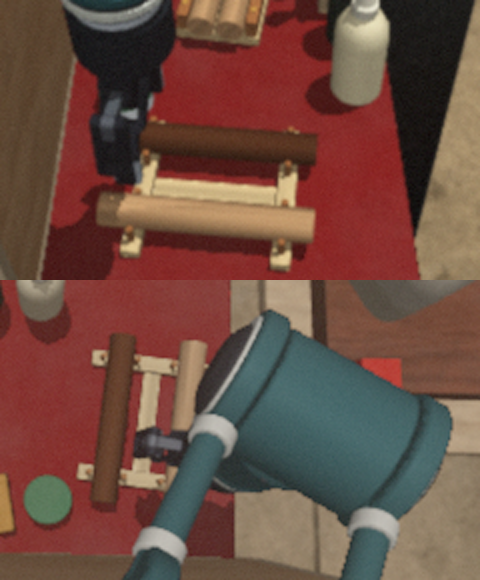

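The gripper is over the near part of the pale dowel. In the side crop the dowel spans x 98..315, and the near rack bar crosses it at about x 140, close to the planned grasp. I'll check that clearance.

```bash
python3 - <<'E'
from h import *
for p in ((199,305.5),(307.5,310)):print("end",onz("side",p,.03).round(4))
for p in ((220,307),(292,310),(228.5,307),(216,307)):print("bar",onz("side",p,.012).round(4))
delta([.473,-.2395,.013],-7)
E
```

```text
end [ 0.4138 -0.2383  0.03  ]
end [ 0.6152 -0.2523  0.03  ]
bar [ 0.4506 -0.2318  0.012 ]
bar [ 0.5873 -0.2413  0.012 ]
bar [ 0.4668 -0.2322  0.012 ]
bar [ 0.4429 -0.2317  0.012 ]
t 1.7 pos [ 0.4684 -0.239   0.1432] F [ 0.4 -0.5  0.3] w 8.51 grip 0.0
shift cm [ 0.47 -0.   13.02] turn [-0.     0.     0.002]
```

```bash
python3 -m crank '[[[0.7,0,2.5,0,0,0],[0,0,2.5,0,0,0],[0,0,2.5,0,0,0],[0,0,2.5,0,0,0],[0,0,2,0,0,0],[0,0,1.0,0,0,0],[0,0,0,0,0,0]]]'
python3 -m crank '[[[0,0,0,0,0,0],[0,0,0,0,0,0],[0,0,0,0,0,0],[0,0,0,0,0,0],[0,0,0,0,0,0],[0,0,0,0,0,0],[0,0,0,0,0,0],[0,0,0,0,0,0]]]' 2.0 50
python3 -m crank '[[[0,0,-3,0,0,0],[0,0,-4,0,0,0],[0,0,-4,0,0,0],[0,0,-4,0,0,0],[0,0,0,0,0,0]]]'
python3 - <<'E'
from h import *
delta([.510,-.075,.16],81.7)
E
```

```text
time: 2.28
tool_pos: [0.474, -0.2392, 0.0116]
tcp_rot: [-3.134, 0.191, 0.005]
wrist_force: [0.0, 1.8, 0.4]
width: 0.992
grip_force: 0.0
time: 2.95
tool_pos: [0.4765, -0.2405, 0.0149]
tcp_rot: [3.134, -0.193, 0.004]
wrist_force: [-0.9, -0.5, 5.1]
width: 0.358
grip_force: 49.1
time: 3.37
tool_pos: [0.4807, -0.2428, 0.1732]
tcp_rot: [3.128, -0.193, 0.023]
wrist_force: [2.3, -0.9, -0.1]
width: 0.353
grip_force: 49.8
t 3.37 pos [ 0.4807 -0.2428  0.1732] F [ 2.3 -0.9 -0.1] w 3.02 grip 49.8
shift cm [  0.83 -17.02   1.23] turn [ 0.017 -0.007 -1.549]
```

```bash
python3 -m crank '[[[0,0,0,0,0,-0.119],[0,0,0,0,0,-0.119],[0,0,0,0,0,-0.119],[0,0,0,0,0,-0.119],[0,0,0,0,0,-0.119],[0,0,0,0,0,-0.119],[0,0,0,0,0,-0.119],[0,0,0,0,0,-0.119]]]'
python3 -m crank '[[[0,0,0,0,0,-0.119],[0,0,0,0,0,-0.119],[0,0,0,0,0,-0.119],[0,0,0,0,0,-0.119],[0,0,0,0,0,-0.119],[0,0,0,0,0,0],[0,0,0,0,0,0]]]'
python3 - <<'E'
from h import *
delta([.513,-.065,.13],81.7)
E
```

```text
time: 4.03
tool_pos: [0.4751, -0.2397, 0.1631]
tcp_rot: [-2.872, -1.274, 0.0]
wrist_force: [-0.5, 0.3, -0.3]
width: 0.355
grip_force: 49.7
time: 4.62
tool_pos: [0.4751, -0.2397, 0.1632]
tcp_rot: [-2.382, -2.048, 0.0]
wrist_force: [0.3, 0.5, -1.1]
width: 0.353
grip_force: 49.7
t 4.62 pos [ 0.4751 -0.2397  0.1632] F [ 0.3  0.5 -1.1] w 3.01 grip 49.7
shift cm [17.84  1.13  3.32] turn [-0.    -0.    -0.005]
```

```bash
python3 -m crank '[[[3,0.2,1,0,0,0],[3,0.2,1,0,0,0],[3,0.2,1,0,0,0],[3,0.2,1,0,0,0],[3,0.2,1,0,0,0],[2.8,0.1,1,0,0,0],[0,0,0,0,0,0],[0,0,0,0,0,0]]]'
python3 - <<'E'
from h import *
delta([.514,-.055,.052],81.7)
a=read_camera("side");b=read_camera("top");cv2.imwrite("pics/s2.png",a);cv2.imwrite("pics/t2.png",b)
cv2.imwrite("pics/g2.png",np.hstack([cv2.resize(a[110:260,180:330],None,fx=2.6,fy=2.6,interpolation=2),cv2.resize(b[150:300,150:300],None,fx=2.6,fy=2.6,interpolation=2)]))
s=read_state();R=Rn.from_rotvec(s["tcp_rot"]);
for d in(.14,-.06):
  X=s["tool_pos"]+R.apply([d,0,-.013]);print(X.round(4),proj("side",X),proj("top",X))
E
```

```text
time: 5.28
tool_pos: [0.5116, -0.064, 0.1024]
tcp_rot: [-2.377, -2.052, 0.002]
wrist_force: [-0.0, 0.4, -0.8]
width: 0.357
grip_force: 49.8
t 5.28 pos [ 0.5116 -0.064   0.1024] F [-0.   0.4 -0.8] w 3.05 grip 49.8
shift cm [0.92 0.11 5.04] turn [-0.002  0.    -0.001]
[0.5331 0.0728 0.1165] [262.52905341 159.70314243] [221.92614182 216.51393998]
[ 0.5036 -0.125   0.1165] [246.27647217 228.10684613] [313.08346327 231.96661808]
```

View pics/g2.png

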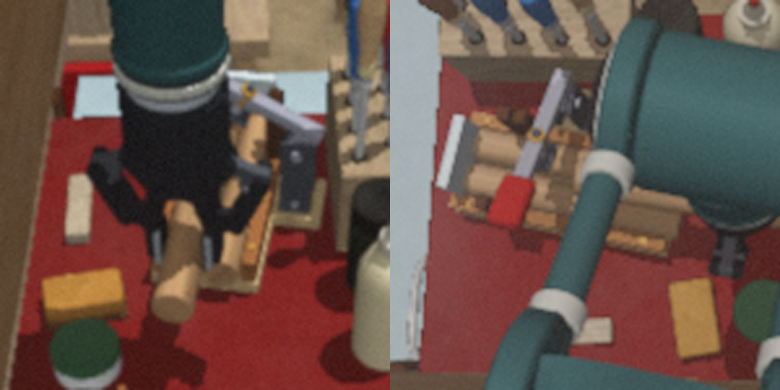

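The dowel is held lined up with the cradle. Its near end is at side (246,226), within about 4 mm of where I predicted it. Next I'll lower it in front of the lever and slide it in.

```bash
python3 -m crank '[[[0,0.1,1.7,0,0,0],[0,0,1.7,0,0,0],[0,0,1.6,0,0,0],[0,0,0,0,0,0],[0,0,0,0,0,0]]]'
python3 -m crank '[[[1.5,0,0,0,0,0],[1.5,0,0,0,0,0],[1.5,0,0,0,0,0],[1.5,0,0,0,0,0],[1.5,0,0,0,0,0],[1.5,0,0,0,0,0],[0,0,0,0,0,0],[0,0,0,0,0,0]]]'
python3 - <<'E'
from h import *
delta([.5294,.051,.044],81.7)
a=read_camera("side");cv2.imwrite("pics/s3.png",a);b=read_camera("top")
cv2.imwrite("pics/g3.png",np.hstack([cv2.resize(a[110:230,190:310],None,fx=4,fy=4,interpolation=2),cv2.resize(b[170:260,160:235],None,fx=4,fy=480/90,interpolation=2)]))
E
```

```text
time: 5.8
tool_pos: [0.5125, -0.0665, 0.053]
tcp_rot: [-2.38, -2.049, 0.002]
wrist_force: [-0.3, 1.4, -1.0]
width: 0.355
grip_force: 49.8
time: 6.47
tool_pos: [0.5278, 0.0234, 0.0549]
tcp_rot: [2.376, 2.052, 0.003]
wrist_force: [0.6, 0.6, -0.8]
width: 0.358
grip_force: 49.8
t 6.47 pos [0.5278 0.0234 0.0549] F [ 0.6  0.6 -0.8] w 3.05 grip 49.8
shift cm [ 2.75 -0.25  1.09] turn [ 0.003 -0.    -0.001]
```

View pics/g3.png

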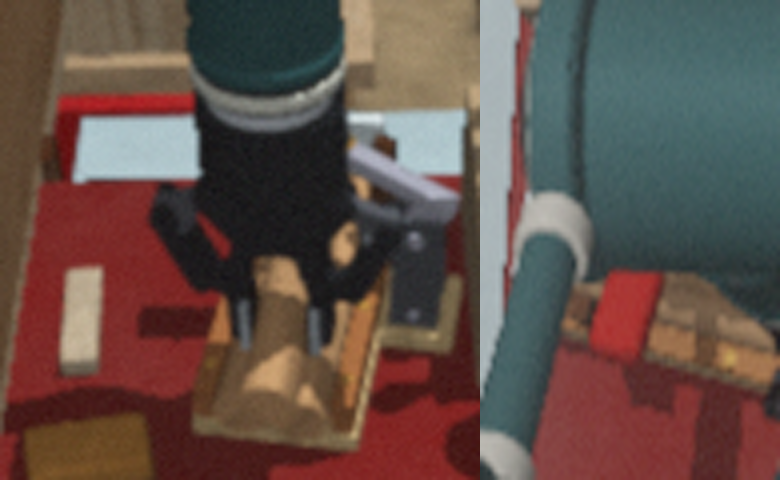

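The dowel is in under the lever, over the groove and clear of it, about 2.5 cm short of the stop.

```bash
python3 -m crank '[[[0.6,-0.12,0.2,0,0,0],[0.6,-0.13,0.2,0,0,0],[0.5,0,0,0,0,0],[0,0,0.2,0,0,0],[0,0,0.2,0,0,0],[0,0,0,0,0,0],[0,0,0,0,0,0]]]'
python3 - <<'E'
from h import *
delta([.5294,.051,.044],81.7);print(read_state()["torque"])
E
```

```text
time: 7.15
tool_pos: [0.5272, 0.041, 0.0457]
tcp_rot: [2.378, 2.052, 0.002]
wrist_force: [1.5, 1.8, 2.3]
width: 0.358
grip_force: 50.4
t 7.15 pos [0.5272 0.041  0.0457] F [1.5 1.8 2.3] w 3.06 grip 50.4
shift cm [1.02 0.07 0.17] turn [ 0.001 -0.001 -0.002]
[ 0.48529513 -0.14687092 -0.08341869]
```

```bash
python3 -m crank '[[[0.15,0,0.05,0,0,0],[0.15,0,0,0,0,0],[0.15,0,0,0,0,0],[0.1,0,0,0,0,0],[0,0,0,0,0,0]]]'
python3 -m crank '[[[0.1,0,0,0,0,0],[0.1,0,0,0,0,0],[0,0,0,0,0,0]]]'
python3 -m crank '[[[0.1,0,0,0,0,0],[0.1,0,0,0,0,0],[0,0,0,0,0,0]]]'
```

```text
time: 7.57
tool_pos: [0.528, 0.045, 0.0456]
tcp_rot: [2.377, 2.051, -0.0]
wrist_force: [-1.8, -4.3, 5.6]
width: 0.356
grip_force: 51.8
time: 7.82
tool_pos: [0.5282, 0.0469, 0.0456]
tcp_rot: [2.377, 2.051, -0.001]
wrist_force: [-0.7, -4.6, 5.5]
width: 0.356
grip_force: 51.9
time: 8.07
tool_pos: [0.5286, 0.0489, 0.0456]
tcp_rot: [2.377, 2.051, -0.001]
wrist_force: [-0.5, -4.8, 5.1]
width: 0.357
grip_force: 51.7
```

```bash
python3 -m crank '[[[0.1,0,0,0,0,0],[0.1,0,0,0,0,0],[0,0,0,0,0,0]]]'
python3 -m crank '[[[0.1,0,0,0,0,0],[0.1,0,0,0,0,0],[0,0,0,0,0,0]]]'
python3 - <<'E'
from h import *
delta([.5294,.051,.044],81.7)
a=read_camera("side");cv2.imwrite("pics/s4.png",a);b=read_camera("top")
cv2.imwrite("pics/g4.png",np.hstack([cv2.resize(a[110:230,190:310],None,fx=4,fy=4,interpolation=2),cv2.resize(b[170:260,160:235],None,fx=4,fy=480/90,interpolation=2)]))
E
```

```text
time: 8.32
tool_pos: [0.5289, 0.0509, 0.0456]
tcp_rot: [2.377, 2.051, -0.0]
wrist_force: [-1.0, -4.5, 4.4]
width: 0.357
grip_force: 51.6
time: 8.57
tool_pos: [0.5289, 0.0511, 0.0456]
tcp_rot: [2.374, 2.051, -0.004]
wrist_force: [-0.6, -10.9, 6.4]
width: 0.354
grip_force: 52.0
t 8.57 pos [0.5289 0.0511 0.0456] F [ -0.6 -10.9   6.4] w 3.02 grip 52.0
shift cm [-0.    0.05  0.16] turn [ 0.001  0.005 -0.001]
```

View pics/g4.png

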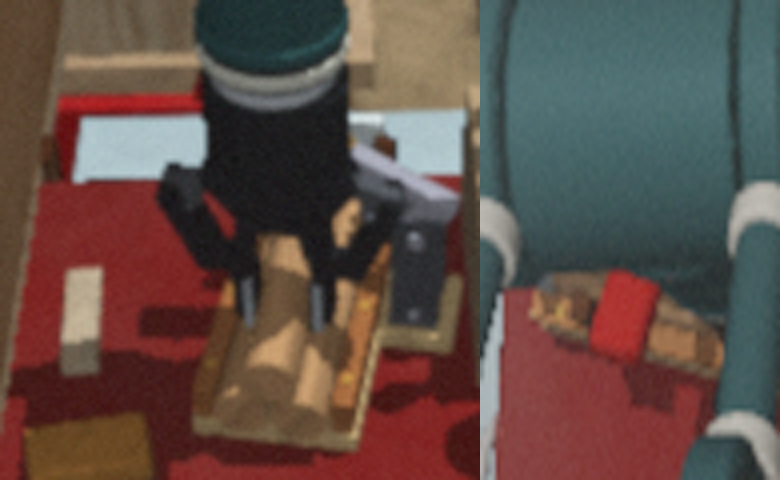

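```bash
python3 -m crank '[[[0,0,0,0,0,0],[0,0,0,0,0,0],[0,0,0,0,0,0],[0,0,0,0,0,0]]]' 6.0
python3 -m crank '[[[-0.2,0,-1,0,0,0],[0,0,-3,0,0,0],[-1,0,-4,0,0,0],[-3,0,-3,0,0,0],[-4,0,-2,0,0,0],[-4,0,-2,0,0,0],[-4,0,0,0,0,0],[0,0,0,0,0,0]]]' 0 
python3 - <<'E'
from h import *
delta([.5294,.051,.044],81.7)
a=read_camera("side");cv2.imwrite("pics/s5.png",a);b=read_camera("top")
u=np.array([.1445,.9895,0]);v=np.array([.9895,-.1445,0]);O=np.array([.537,.1033,0])
for n in("side","top"):
  for x,y,z in((0,-113,57),(0,-113,73),(-17,-113,30),(17,-113,30),(0,87,73)):
    print(n,(x,y,z),proj(n,O+(x*v+y*u+np.array([0,0,z]))/1000).round(1))
cv2.imwrite("pics/g5.png",np.hstack([cv2.resize(a[110:230,190:310],None,fx=4,fy=4,interpolation=2),cv2.resize(b[170:260,160:235],None,fx=4,fy=480/90,interpolation=2)]))
E
```

```text
time: 9.0
tool_pos: [0.528, 0.0543, 0.0444]
tcp_rot: [-2.378, -2.052, 0.001]
wrist_force: [-0.2, -0.7, 0.3]
width: 0.703
grip_force: 0.0
time: 9.67
tool_pos: [0.506, -0.1063, 0.1946]
tcp_rot: [2.378, 2.043, 0.0]
wrist_force: [0.6, 0.2, -0.4]
width: 0.002
grip_force: 0.0
t 9.67 pos [ 0.506  -0.1063  0.1946] F [ 0.6  0.2 -0.4] w 0.02 grip 0.0
shift cm [15.96 -0.13 15.  ] turn [ 0.005  0.004 -0.006]
side (0, -113, 57) [257.5 205. ]
side (0, -113, 73) [257.2 199.9]
side (-17, -113, 30) [250.5 212.7]
side (17, -113, 30) [265.6 214. ]
side (0, 87, 73) [270.1 142.2]
top (0, -113, 57) [261.3 226.3]
top (0, -113, 73) [260.7 225.4]
top (-17, -113, 30) [260.9 234.6]
top (17, -113, 30) [263.4 220.6]
top (0, 87, 73) [175.3 211.2]
```

View pics/g5.png

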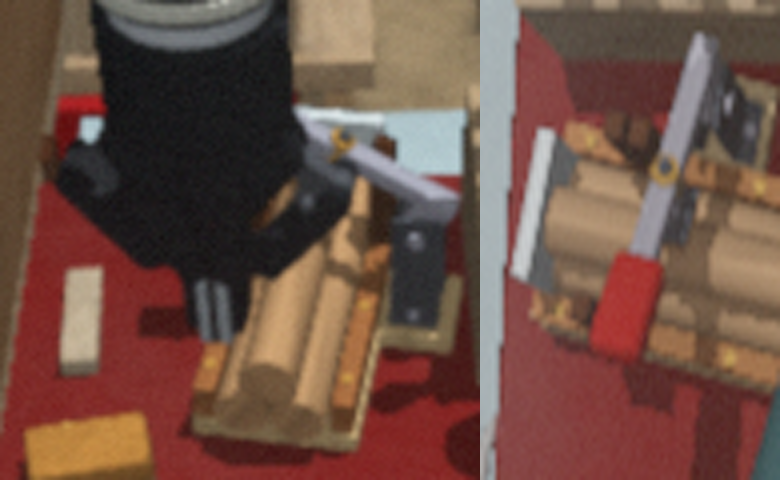

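The dowel rests in the groove. Its near end is at side (257,205.5), against a predicted (257.5,205), and in the top view its far end is against the stop. Next is the lever.

```bash
python3 - <<'E'
from h import *
b=read_camera("top");h=cv2.cvtColor(b,cv2.COLOR_BGR2HSV)
m=(((h[...,0]<8)|(h[...,0]>172))&(h[...,1]>180)&(h[...,2]>150)).astype(np.uint8)
m[:200]=0;m[250:]=0;m[:,:180]=0;m[:,215:]=0
p=np.argwhere(m)[:,::-1].mean(0);print(m.sum(),p,onz("top",p,.163))
delta([.5026,.1164,.195],81.7)
E
```

```text
48 [197.5625 225.125 ] [0.50761529 0.11331105 0.163     ]
t 9.82 pos [ 0.5053 -0.1004  0.1918] F [-0.5  0.7 -0.1] w 0.01 grip 0.0
shift cm [21.4  -3.47 -0.31] turn [-0.    -0.001 -0.004]
```

```bash
python3 -m crank '[[[3.1,-0.5,-0.1,0,0,0],[3.1,-0.5,-0.1,0,0,0],[3.1,-0.5,-0.1,0,0,0],[3.1,-0.5,0,0,0,0],[3.0,-0.5,0,0,0,0],[3.0,-0.5,0,0,0,0],[3.0,-0.4,0,0,0,0],[0,0,0,0,0,0]]]'
python3 -m crank '[[[0,0,0.8,0,0,0],[0,0,0.5,0,0,0],[0,0,0.5,0,0,0],[0,0,0.3,0,0,0],[0,0,0,0,0,0],[0,0,0,0,0,0]]]'
python3 - <<'E'
from h import *
for th in (0,.1,.2,.3,.4,.45,.49):
    f=.2306+.49-th; x=66-135.6*np.cos(f)
    print(th,x.round(1),(75+135.6*np.sin(f)).round(1))
delta([.5026,.1164,.165],81.7)
E
```

```text
time: 10.48
tool_pos: [0.5021, 0.1227, 0.194]
tcp_rot: [-2.37, -2.058, -0.001]
wrist_force: [-0.3, 0.3, 0.6]
width: -0.0
grip_force: 0.0
time: 10.98
tool_pos: [0.503, 0.1156, 0.173]
tcp_rot: [-2.38, -2.05, 0.001]
wrist_force: [0.1, -0.2, 0.4]
width: -0.004
grip_force: 0.0
0 -35.9 164.5
0.1 -44.3 153.9
0.2 -51.6 142.4
0.3 -57.8 130.4
0.4 -62.7 117.7
0.45 -64.7 111.2
0.49 -66.0 106.0
t 10.98 pos [0.503  0.1156 0.173 ] F [ 0.1 -0.2  0.4] w -0.03 grip 0.0
shift cm [ 0.08 -0.05  0.8 ] turn [-0.001  0.    -0.004]
```

Follow the arc down (tool y minus = toward the robot), slowly, stopping above the clamp range.

```bash
python3 -m crank '[[[0.1,0,0.5,0,0,0],[0,-0.2,0.5,0,0,0],[0,-0.4,0.5,0,0,0],[0,-0.4,0.6,0,0,0],[0,-0.4,0.6,0,0,0],[0,-0.35,0.6,0,0,0],[0,-0.3,0.6,0,0,0],[0,0,0,0,0,0]]]'
python3 -m crank '[[[0,-0.3,0.6,0,0,0],[0,-0.25,0.6,0,0,0],[0,-0.2,0.6,0,0,0],[0,-0.1,0.4,0,0,0],[0,0,0,0,0,0],[0,0,0,0,0,0]]]'
python3 - <<'E'
from h import *
delta([.4729,.1207,.106],81.7)
E
```

```text
time: 11.65
tool_pos: [0.482, 0.1205, 0.1332]
tcp_rot: [-2.378, -2.052, 0.002]
wrist_force: [2.2, 1.3, 2.7]
width: 0.001
grip_force: 1.9
time: 12.15
tool_pos: [0.4751, 0.1218, 0.1129]
tcp_rot: [2.378, 2.052, 0.001]
wrist_force: [1.0, 0.3, 8.3]
width: -0.007
grip_force: 4.3
t 12.15 pos [0.4751 0.1218 0.1129] F [1.  0.3 8.3] w -0.06 grip 4.3
shift cm [-0.14 -0.2   0.69] turn [ 0.001 -0.    -0.002]
```

```bash
python3 -m crank '[[[0,-0.1,0.2,0,0,0],[0,-0.1,0.2,0,0,0],[0,0,0.15,0,0,0],[0,0,0.1,0,0,0],[0,0,0,0,0,0],[0,0,0,0,0,0],[0,0,0,0,0,0]]]'
python3 - <<'E'
from h import *
delta([.4729,.1207,.106],81.7)
F=[]
for i in range(4): a=read_camera("side");b=read_camera("top");s=read_state();F.append(np.r_[s["wrist_force"],s["tool_pos"]])
print(np.mean(F,0).round(4))
cv2.imwrite("pics/s6.png",a);cv2.imwrite("pics/t6.png",b)
cv2.imwrite("pics/g6.png",np.hstack([cv2.resize(a[120:230,200:310],None,fx=3.6,fy=4.4,interpolation=2),cv2.resize(b[170:260,160:250],None,fx=4.2,fy=484/90,interpolation=2)]))
E
```

```text
time: 12.73
tool_pos: [0.4736, 0.1221, 0.1072]
tcp_rot: [2.378, 2.052, 0.002]
wrist_force: [0.8, -0.1, 10.9]
width: 0.001
grip_force: 5.4
t 12.73 pos [0.4736 0.1221 0.1072] F [ 0.8 -0.1 10.9] w 0.01 grip 5.4
shift cm [-0.15 -0.05  0.12] turn [ 0.002 -0.001 -0.002]
[ 1.1632 -0.4797 11.0515  0.4737  0.1221  0.1073]
```

View pics/g6.png

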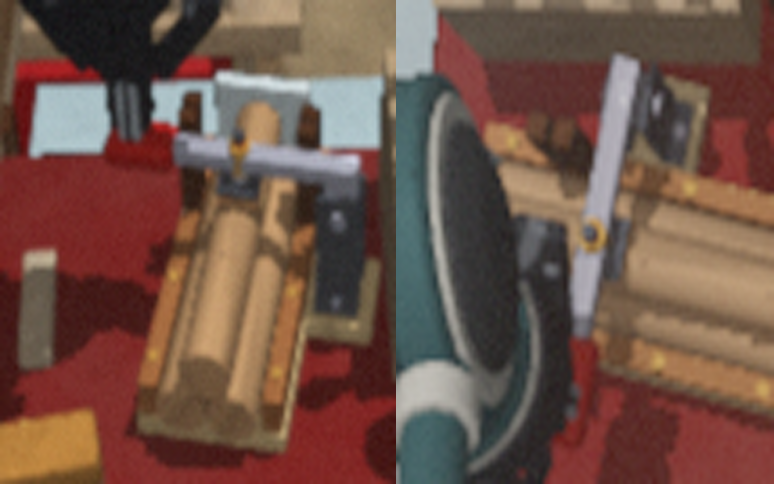

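The lever is nearly level, the pad is on the top dowel with the orange ring starting to show, and the pile is neat and against the stop. It needs about 1 mm more.

```bash
python3 -m crank '[[[0,0,0.12,0,0,0],[0,0,0,0,0,0],[0,0,0,0,0,0],[0,0,0,0,0,0],[0,0,0,0,0,0],[0,0,0,0,0,0]]]'
python3 - <<'E'
from h import *
F=[]
for i in range(4): a=read_camera("side");s=read_state();F.append(np.r_[s["wrist_force"],s["tool_pos"]])
print(np.mean(F,0).round(4),s["joint_vel"].round(3))
cv2.imwrite("pics/g7.png",cv2.resize(a[140:180,235:305],None,fx=8,fy=8,interpolation=2))
E
```

```text
time: 13.63
tool_pos: [0.4734, 0.1221, 0.1061]
tcp_rot: [2.378, 2.052, 0.002]
wrist_force: [-1.1, -0.3, 11.5]
width: -0.0
grip_force: 5.8
[-0.4879 -0.1456 11.329   0.4734  0.1221  0.1061] [ 0.     0.001  0.    -0.001 -0.002 -0.001]
```

View pics/g7.png

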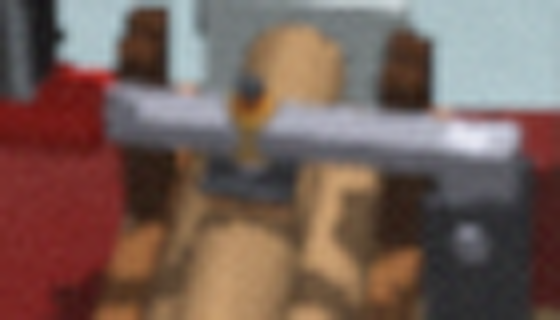

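The orange ring is partly out at (255,100), the lever is level at z 0.106 and the push is about 11.5 N, so the pad is about half in. Handing in.

```bash
python3 -c "
from workcell import *
print(finish_job())"
```

```text
the job is handed in; nothing more can be done
None
```

I handed the job in at about 14 s: the third pale dowel lies in the groove against the stop, and the arm is holding the lever level at about 11.5 N, with the pad about half in; the dark dowel was not touched.

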